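Unlock the wing gauge and check its sprung slide

ROBOT

A 6-joint arm with a two-finger parallel gripper is mounted at the origin on the work surface. World frame = base frame: x ahead of the robot, y to its left, z up, the work surface at z = 0. Lengths are in m, angles in rad, forces in N, time in s.
With the tool pointing down it reaches from about 0.275 to 0.825 m from the base axis. Payload 5.2 kg.
Tool frame: the origin (TCP) lies at the very end of the fingers, on their centre line; the grasp point (between the pads) lies 19 mm behind it; z points along the fingers, y is the line along which they close (so a half turn about z gives the same grasp; the last joint's range is limited). The gripper opens to 93 mm and grips with 3 to 60 N. Pads are 15 mm wide; open, the fingers measure 128 mm over their backs; the gripper's body (75 mm by 188 mm) begins 65 mm behind the grasp point.
Start: joints at [1.026, 0.259, 1.535, -0, 1.348, -0.203], TCP at [0.184, 0.518, 0.219] pointing down, gripper open.
Joint ranges: [-3.14, 3.14], [-0.91, 2.08], [0.19, 2.58], [-1.22, 4.36], [0.22, 2.71], [-3.12, 3.12]. Speed limits (rad/s): [2.57, 2.57, 3.14, 3.14, 3.14, 3.14].

INTERFACE

Orientations are given as a unit quaternion [x, y, z, w].
In Python, from bench import sense, read_camera, camera_params, finish_job gives the robot as it stands.
- The arm moves only by the tool servo_tool, never from a script. Its argument "motion" is a list of rows, each an object with "fingers": the opening, from -1 (shut) to 1 (fully open); "linear": the shift along the tool's x, y, z in mm, a list of three; "angular": the turn, a rotation vector about the tool's x, y, z in degrees, a list of three. In form: [{"fingers": fingers, "linear": [tx, ty, tz], "angular": [rx, ry, rz]}, ...]. A call has 1 to 20 rows; each row is the pose to reach, as a shift and turn from the pose commanded when the call began, along the tool's axes at that moment; what a row does not reach only later rows make up. A row lasts 1/10 s, in which the tool goes at most 50 mm and 8.59 degrees, less where a joint would pass 70% of its speed; a pose out of reach is approached as far as the arm can. A call with a gripper value outside its range is refused whole. The fingers move at their own pace and stop on an object; "squeeze" is the grip in N (left out, the last holds). Time passes only in rows, so rows that repeat a pose let the fingers close. It gives the time, the measured TCP pose, the force, the opening and the grip force at its end, in the units of the state.
- sense(): the state, without advancing time (a new reading comes with each control period).
- read_camera(name): name is "scene" or "top" or "wrist"; returns (picture, depth): 480x640x3 uint8, red, green, blue; 480x640 float32, m along the optical axis (not along the pixel's ray), 0 where there is no reading.
- camera_params(name): a dict with "K" (3x3 intrinsics, pixels), "D" ([k1, k2, p1, p2, k3] as OpenCV has them; the pictures are not rectified), "rvec" (rotation vector, rad) and "tvec" (3), from world to camera coordinates, as OpenCV has them. Camera axes: x right, y down, z forward; pixel columns grow to the right and rows downward; lengths in m; the calibration is good to about 2 mm. A picture is of the moment at which its call begins: read the wrist's pose just before it. camera_params takes no time and is no camera call; for the wrist camera it gives the pose at the moment of the call.
- finish_job(): hands the job in; it is judged then, once.
The state is a dict: "time_s": time; "joint_pos": joint angles; "dq": joint speeds; "joint_torque": joint torques, N m; "position": TCP position; "eef_rot": TCP orientation; "ft_force": force on the tool from outside, world axes, zero at the start; "torque": the same for the moment, N m; "width": finger opening in m; "finger_force": force on a finger pad.
Only numpy, scipy, OpenCV 4.12 (cv2) and the standard library are available. Lean on these libraries where they do the work, as an engineer would, in place of code of your own. Each camera call takes 0.05 s, during which the arm holds its last target. There are 200 camera calls.

TASK

Draw the red-handled transit pin out of the slanting bore of the wing gauge and park it upright in the yellow side notch, its brass collar resting flat on the notch behind the raised lips, and let go of it. Then pull the sprung slide out by its blue post until the pointer stands at the red rider, hold it there for a good second, and ease the slide all the way back home without letting it snap. Do not drop the pin, do not shift the rider, and leave the tray, bottle and case where they are.

Things in the scene. Friction and masses are not known exactly. Their poses are not given: they have to be found in the camera images.
- gauge: Wing gauge, fixed on a green base plate (435 mm along its y, 150 along x, 10 thick). Origin on the table under the lock, z up, front (-x) towards the robot. The lock block's bore leans 28 degrees to the front: its axis points up along (-0.469, 0, 0.883). The slide runs along +y. The yellow park fork fills x -148 to -64, y -200 to -130 mm, its top face 105 mm above the table
- lamp (a point): Centre of the underside of the black lamp bar that hangs over the lock, 243 mm above the table: 30 mm along the gauge's x, 100 along y, 19 thick, on a 10 mm arm back to a post at gauge x 75 mm. A gripper pointing straight down on the pin's handle hits it; one tilted along the bore does not
- pin: Loose transit pin, 141 mm, 0.15 kg. Origin on its axis at the brass collar's underside, z towards the handle. Steel shank 14 mm thick, z 0 to -85; collar 32 mm wide, z 0 to 6; round red handle 22 mm thick, z 6 to 56 mm. Starts fully in the bore, collar on the slanting face; the sprung slide presses sideways on its lower end. Draw it firmly, straight along the bore, 85 mm until free
- bore (a point): Centre of the bore's mouth on the slanting upper face of the lock block (square bore 16 mm wide, face 50 x 50 mm)
- notch (a point): Seat of the park notch, where the parked pin's origin comes: on the fork's top face. U slot 18 mm wide in a 12 mm plate, open to the gauge's -x, closed 9 mm behind the seat, flared guides 24 to 39 mm before it. Two lips 5 mm high stand 19 to 25 mm before the seat beside the slot: bring the upright pin in from the front, collar lifted over the lips, then lower it onto the plate
- slide (a joint): How far the sprung slide is out, m: 0 home, 0.085 end stop, grows as it goes along the gauge's +y. About 0.002 while the pin locks it. Spring pulls it home with 4.5 N at 0 and 90 N per m more
- post (a point): On the axis of the slide's blue upright post (22 mm in diameter, its top 88 mm above the table), 65 mm above the table; a grip height. The post stands 28 to 88 mm above the table with a 30 mm wide foot collar below 34 mm. Moves with the slide
- pointer (a point): Tip of the slide's blue pointer, on the front side of the slide, 26 mm above the table
- rider (a joint): Where the red rider stands on the white scale, m along the gauge's +y: the slide is at the mark when joint slide equals this value
- mark (a point): Middle of the red rider (8 mm wide, 26 mm along x, top 24 mm above the table), at the point where the pointer's tip must come
- tray: White open specimen tray, 150 x 150 x 35 mm, origin under its centre; bystander
- bottle: Amber bottle, 48 mm in diameter, 120 mm high, origin under its centre; bystander
- case: Case with red lid, 134 x 104 x 48 mm, origin under its centre; bystander
Things that resemble listed ones, but are neither listed nor needed, are in the scene too. There is more than one size of the pin; the job needs the largest.

How it is judged:
On the way, in this order (a step that is already met when the one before it is completed fails the run):
1. the pin is drawn clear of the bore (distance between pin and bore above 0.088 m), for 0.1 s.
2. the pin is parked upright in the notch, collar down, and released (horizontal distance between pin and notch below 0.007 m and z of pin in the frame of notch between -0.004 and 0.004 m and angle between pin's own z axis and vertical below 0.14 rad and contact force between the fingers and pin below 0.1 N), for 0.3 s.
3. the slide is held with its pointer at the red rider for a second (distance between pointer and mark below 0.005 m), for 1 s.
At the end, for the whole second after the job is handed in: The pin stands at rest in the notch (axis within 7 mm of the seat and within 8 degrees of upright, collar within 4 mm of the plate's top) and the slide is back home (within 3 mm) (horizontal distance between pin and notch below 0.007 m and z of pin in the frame of notch between -0.004 and 0.004 m and angle between pin's own z axis and vertical below 0.14 rad and linear speed of pin below 0.02 m/s and value of joint slide below 0.003 m); the robot touches nothing.
It fails at once if the pin is dropped (its collar below 40 mm) (height (world z) of pin below 0.04 m).
It fails at once if the slide snaps home (faster than 0.5 m/s) (velocity of joint slide below -0.5 m/s).
It fails at once if the rider is shifted more than 4 mm (distance of mark from where it was at the start of the episode above 0.004 m).
It fails at once if the tray, bottle or case is moved more than 25 mm (distance of any of tray, bottle, case from where it was at the start of the episode above 0.025 m).
It also fails if it takes over 72 s, if anything falls off the work surface, if the arm or the gripper's body presses on something with over 40 N, if the wrist force passes 120 N, or if a joint passes its speed limit or range.

## Working session

There is one attempt and no reset: what is moved stays moved. The work goes in short steps, Python scripts to look and compute and a tool call to move; the robot and the scene stay as the last step left them, time stands still between calls to the robot, and variables do not carry over. Pictures are saved under pics/ and viewed, at most 10 in all, crops included, and the job is handed in when it is done.

Besides the shell and the picture viewer there is one more tool, called after "Emit:" as name([rows], argument=value, ...), one row to a line, values as JSON. servo_tool: Moves the arm, as the interface text tells. Its arguments: {"type":"object","properties":{"motion":{"type":"array"},"squeeze":{"type":"number"}},"required":["motion"]}

```bash
mkdir -p pics
cat > h.py <<'E'
import numpy as np, cv2
from bench import *
from scipy.spatial.transform import Rotation as R
def grab(n):
    p=camera_params(n); im,d=read_camera(n)
    return im,d,{k:np.array(v,float) for k,v in p.items()}
def cloud(d,p):
    h,w=d.shape; u,v=np.meshgrid(np.arange(w),np.arange(h))
    uv=cv2.undistortPoints(np.stack([u,v],-1).reshape(-1,1,2).astype(float),p['K'],p['D']).reshape(h,w,2)
    c=np.dstack([uv*d[...,None],d]); Rm=cv2.Rodrigues(p['rvec'])[0]
    W=(c-p['tvec'].ravel())@Rm; W[d<=0]=np.nan
    return W
E
python3 - <<'E'
from h import *
for n in('scene','top'):
    im,d,p=grab(n); cv2.imwrite(f'pics/{n}0.png',im[...,::-1]); np.savez(f'{n}0.npz',im=im,d=d,W=cloud(d,p))
print(sense())
E
```

```text
{'time_s': 0.1, 'joint_pos': array([ 1.02620584e+00,  2.59259765e-01,  1.53595464e+00, -1.53721253e-05,
        1.34801254e+00, -2.02808216e-01]), 'dq': array([ 0.00099466, -0.00221546, -0.00363694, -0.00055659,  0.00084621,
       -0.0005452 ]), 'joint_torque': array([ 3.34481090e-03, -4.38206613e+01, -2.84645408e+01,  7.19551323e-02,
        3.62386450e-02, -9.58033320e-05]), 'position': array([0.18407024, 0.51776431, 0.21791405]), 'eef_rot': array([ 1.70058836e-01,  9.85433572e-01, -7.63488829e-04, -2.91332860e-04]), 'ft_force': array([ 0.33983618,  0.93138097, -0.0613271 ]), 'torque': array([-0.01658654,  0.03581615,  0.05542397]), 'finger_force': 0.0, 'width': 0.09315847682284371}
```

View pics/scene0.png

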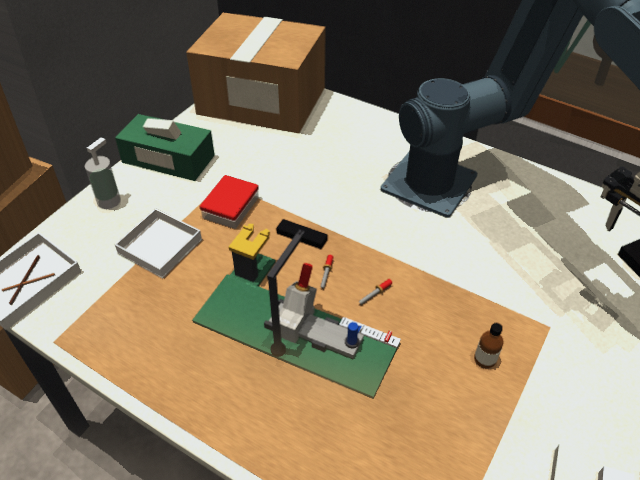

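View pics/top0.png

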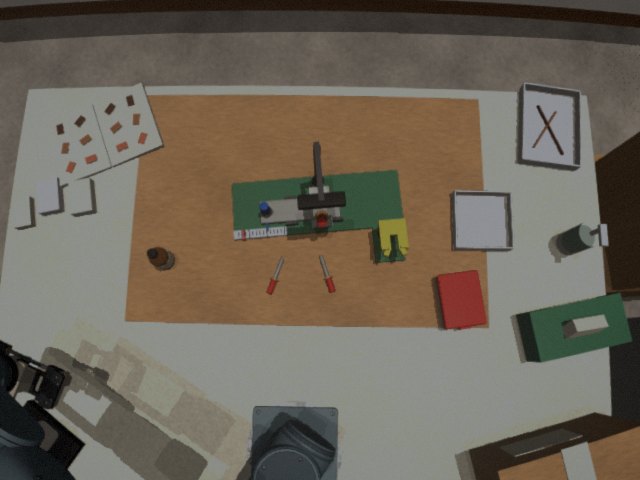

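The scene camera shows the gauge with the lock at about (300,310), the blue post at (352,335), the rider at (388,337) and the yellow fork at (250,243). In the top view, the gauge's +y points left, the lock is at about (322,218), the post at (265,209) and the fork at (393,235). Two small decoy pins lie in front.

Run:
```python
from h import *
D={}
for n in('scene','top'):
    z=np.load(n+'0.npz'); im,W=z['im'],z['W']; hsv=cv2.cvtColor(im,cv2.COLOR_RGB2HSV).astype(int)
    H,S,V=[hsv[...,i] for i in range(3)]; X,Y,Z=[W[...,i] for i in range(3)]
    box=(X>.2)&(X<.75)&(abs(Y)<.4)
    g=box&(H>50)&(H<90)&(S>90)&(Z>-.005)&(Z<.02)
    lab=cv2.connectedComponents(cv2.morphologyEx(g.astype(np.uint8),cv2.MORPH_CLOSE,np.ones((5,5))))
    cc=np.bincount(lab[1].ravel())[1:].argmax()+1
    P=W[g&(lab[1]==cc)]; r=cv2.minAreaRect(P[:,:2].astype(np.float32)); print(n,'plate',r,np.median(P[:,2]))
    for nm,m in dict(red=((H<6)|(H>174))&(S>150)&(V>60)&(Z>.11),rider=((H<6)|(H>174))&(S>120)&(Z<.05)&(Z>.005)&(X>.42),yel=(H>22)&(H<35)&(S>150)&(Z>.09),blue=(H>105)&(H<130)&(S>120)&(Z>.02),lamp=(Z>.2)&(V<60)&(X<.56)).items():
        Q=W[m&box]
        if len(Q): print(nm,len(Q),Q.mean(0).round(4),np.percentile(Q,2,axis=0).round(4),np.percentile(Q,98,axis=0).round(4))
        D[n+nm]=Q
np.savez('obj.npz',**D)
```

```text
scene plate ((0.5725753307342529, -0.18166004121303558), (0.2329714447259903, 0.1855362504720688), 11.911706924438477) 0.009654718953969507
red 174 [ 0.5447 -0.0536  0.1289] [ 0.5267 -0.0638  0.1112] [ 0.5583 -0.0456  0.1448]
rider 170 [ 0.4457 -0.2807  0.04  ] [ 0.4206 -0.3987  0.0195] [0.5372 0.1448 0.0497]
yel 508 [ 0.517  -0.2261  0.1044] [ 0.4699 -0.2568  0.0996] [ 0.5484 -0.196   0.1101]
blue 206 [0.5852 0.0857 0.068 ] [0.5424 0.0767 0.028 ] [0.594  0.0944 0.0909]
lamp 423 [ 0.5492 -0.0479  0.2606] [ 0.5364 -0.1004  0.2545] [ 0.5597 -0.0057  0.2641]
top plate ((0.6217849850654602, -0.16938748955726624), (0.14119894802570343, 0.1649448722600937), 5.688009262084961) 0.009802141162158995
red 58 [ 0.5321 -0.0554  0.1399] [ 0.524  -0.0637  0.133 ] [ 0.5404 -0.0476  0.1458]
rider 114 [ 0.4422 -0.2955  0.0423] [ 0.4214 -0.3995  0.0174] [0.5353 0.1433 0.0495]
yel 719 [ 0.5129 -0.2236  0.1047] [ 0.4695 -0.2549  0.0993] [ 0.5477 -0.1934  0.1106]
blue 59 [0.578  0.0855 0.0812] [0.5435 0.0773 0.0276] [0.5897 0.0947 0.0921]
lamp 574 [ 0.547  -0.0523  0.2603] [ 0.5343 -0.1025  0.2478] [ 0.5595 -0.0074  0.2651]
```

Run:
```python
from h import *
o=np.load('obj.npz')
for n in('scene','top'):
    z=np.load(n+'0.npz'); im,W=z['im'],z['W']; hsv=cv2.cvtColor(im,cv2.COLOR_RGB2HSV).astype(int)
    H,S,V=[hsv[...,i] for i in range(3)]; X,Y,Z=[W[...,i] for i in range(3)]
    g=(H>50)&(H<90)&(S>90)&(abs(Z-.01)<.006)&(X>.42)&(X<.75)&(Y>-.32)&(Y<.22)
    P=W[g][:,:2].astype(np.float32); print(n,len(P),cv2.minAreaRect(P))
    q=o[n+'yel'];
    Q=q[(abs(q[:,2]-.105)<.003)][:,:2].astype(np.float32); print('yel',cv2.minAreaRect(Q)); print(cv2.boxPoints(cv2.minAreaRect(Q)).round(4).tolist())
    b=o[n+'blue']; t=b[b[:,2]>.084]; print('post top',len(t),t.mean(0).round(4),cv2.minEnclosingCircle(t[:,:2].astype(np.float32)))
    t=b[(b[:,2]<.04)&(b[:,0]<.57)]; print('pointer',len(t),t.mean(0), t[t[:,0].argmin()] if len(t) else 0)
    r=((H<6)|(H>174))&(S>120)&(Z<.05)&(Z>.005)&(X>.5)&(Y>0); t=W[r]; print('rider',len(t),t.mean(0),t.min(0),t.max(0))
    q=o[n+'lamp']; t=q[q[:,2]>.255]; print('lamp',cv2.minAreaRect(t[:,:2].astype(np.float32)))
    b=(Z>.22)&(Z<.3)
# enlarge crop of fork+gauge from top & scene
a=cv2.imread('pics/top0.png')[160:270,225:415]; b=cv2.imread('pics/scene0.png')[215:390,225:410]
cv2.imwrite('pics/crop1.png',np.vstack([cv2.resize(a,(640,370),interpolation=2)]))
```

```text
scene 4421 ((0.5647635459899902, -0.04683500528335571), (0.23706047236919403, 0.4327136278152466), 5.784611701965332)
yel ((0.5073170065879822, -0.22724127769470215), (0.08662109822034836, 0.06225278601050377), 5.365025043487549)
[[0.46129998564720154, -0.20029999315738678], [0.46709999442100525, -0.2623000144958496], [0.5533000230789185, -0.2542000114917755], [0.5475000143051147, -0.19220000505447388]]
post top 67 [0.5845 0.0826 0.09  ] ((0.5784764289855957, -0.0008366405963897705), 0.09522334486246109)
pointer 11 [0.5429524  0.07951613 0.0275726 ] [0.5372119  0.07941177 0.02799223]
rider 30 [0.52679934 0.1418755  0.02256087] [0.5113318  0.13697182 0.01557251] [0.53788081 0.14558208 0.02709042]
lamp ((0.5471207499504089, -0.054581597447395325), (0.025745263323187828, 0.10165673494338989), 0.1319853961467743)
top 495 ((0.6113288998603821, -0.04306995868682861), (0.14070115983486176, 0.4191955327987671), 5.199598789215088)
yel ((0.5075153708457947, -0.22446206212043762), (0.08276168256998062, 0.06320655345916748), 6.605015277862549)
[[0.462799996137619, -0.19779999554157257], [0.4699999988079071, -0.2606000006198883], [0.552299976348877, -0.25110000371932983], [0.5450000166893005, -0.1882999986410141]]
post top 43 [0.5818 0.086  0.088 ] ((0.5816159248352051, 0.08683094382286072), 0.009991038590669632)
pointer 6 [0.54683554 0.08217615 0.02899205] [0.53968855 0.08155255 0.03219361]
rider 16 [0.52389291 0.14155521 0.02259488] [0.51289409 0.13936759 0.01526185] [0.53605255 0.14522654 0.02749069]
lamp ((0.546445906162262, -0.05476316437125206), (0.027415592223405838, 0.09982634335756302), 0.2505396008491516)
```

View pics/crop1.png

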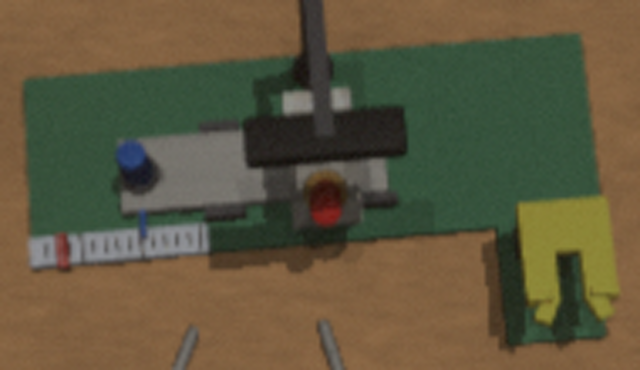

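```bash
cat >> h.py <<'E'
YAW=np.radians(5.5)
def Rg(tilt,yaw=None,flip=False):
    """tool z down, tool y along gauge y (flip: minus), tilted so z=(sin t,0,-cos t) in gauge"""
    t=np.radians(tilt); z=np.array([np.sin(t),0,-np.cos(t)]); y=np.array([0,1.,0])*(-1 if flip else 1)
    M=np.stack([np.cross(y,z),y,z],1)
    return R.from_euler('z',YAW if yaw is None else yaw)*R.from_matrix(M)
def rel(pos,rot,p0=None,r0=None):
    s=sense(); r0=R.from_quat(s['eef_rot']) if r0 is None else r0; p0=s['position'] if p0 is None else p0
    l=r0.inv().apply(np.array(pos)-p0)*1000; a=(r0.inv()*rot).as_rotvec(degrees=True)
    print('linear',l.round(1).tolist(),'angular',a.round(2).tolist())
E
python3 - <<'E'
from h import *
rel([.40,-.08,.40],Rg(0)); rel([.40,-.08,.40],Rg(0,flip=True))
p=camera_params('wrist'); s=sense(); Rm=cv2.Rodrigues(np.array(p['rvec'],float))[0]; c=-Rm.T@np.array(p['tvec']).ravel(); r=R.from_quat(s['eef_rot'])
print('cam in tool',r.inv().apply(c-s['position']),'axes',r.inv().apply(Rm).round(3)); print(p['K'])
E
```

```text
linear [-403.7, -491.1, -181.4] angular [-0.09, -0.04, -25.08]
linear [-403.7, -491.1, -181.4] angular [-0.05, 0.12, 154.92]
cam in tool [ 0.08238059 -0.00078727 -0.16593442] axes [[ 0.     1.     0.   ]
 [-0.956  0.001 -0.292]
 [-0.292 -0.     0.956]]
[[396.51636744   0.         325.90027713]
 [  0.         396.51636744 243.1154376 ]
 [  0.           0.           1.        ]]
```

Emit:
servo_tool([
  {"fingers":1,"linear":[-20,-25,-40],"angular":[0,0,0]},
  {"fingers":1,"linear":[-404,-491,-141],"angular":[0,0,-25.1]},
  {"fingers":1,"linear":[-404,-491,-141],"angular":[0,0,-25.1]},
  {"fingers":1,"linear":[-404,-491,-141],"angular":[0,0,-25.1]},
  {"fingers":1,"linear":[-404,-491,-141],"angular":[0,0,-25.1]},
  {"fingers":1,"linear":[-404,-491,-141],"angular":[0,0,-25.1]},
  {"fingers":1,"linear":[-404,-491,-141],"angular":[0,0,-25.1]},
  {"fingers":1,"linear":[-404,-491,-141],"angular":[0,0,-25.1]},
  {"fingers":1,"linear":[-404,-491,-141],"angular":[0,0,-25.1]},
  {"fingers":1,"linear":[-404,-491,-141],"angular":[0,0,-25.1]},
  {"fingers":1,"linear":[-404,-491,-141],"angular":[0,0,-25.1]},
  {"fingers":1,"linear":[-404,-491,-141],"angular":[0,0,-25.1]},
  {"fingers":1,"linear":[-404,-491,-141],"angular":[0,0,-25.1]},
  {"fingers":1,"linear":[-404,-491,-141],"angular":[0,0,-25.1]},
  {"fingers":1,"linear":[-404,-491,-141],"angular":[0,0,-25.1]},
  {"fingers":1,"linear":[-404,-491,-141],"angular":[0,0,-25.1]},
  {"fingers":1,"linear":[-404,-491,-141],"angular":[0,0,-25.1]},
  {"fingers":1,"linear":[-404,-491,-141],"angular":[0,0,-25.1]},
])

```text
time_s: 1.9
position: [0.3999, -0.0785, 0.3596]
eef_rot: [-0.049, 0.999, 0.0, -0.0]
ft_force: [-0.6, 0.8, 0.1]
width: 0.0927
finger_force: 0.0
```

Run:
```python
from h import *
n='wrist'
im,d,p=grab(n); cv2.imwrite('pics/w1.png',im[...,::-1]); W=cloud(d,p); np.savez('w1.npz',im=im,d=d,W=W)
s=sense(); print(s['time_s'],s['position'],s['joint_pos'])
hsv=cv2.cvtColor(im,cv2.COLOR_RGB2HSV).astype(int)
H,S,V=[hsv[...,i] for i in range(3)]; X,Y,Z=[W[...,i] for i in range(3)]
g=(H>50)&(H<90)&(S>90)&(abs(Z-.01)<.006)&(X>.42)&(X<.75)&(Y>-.32)&(Y<.22)
print('plate',cv2.minAreaRect(W[g&(X>.53)][:,:2].astype(np.float32)))
box=(X>.3)&(X<.75)&(Y>-.32)&(Y<.25)
Q=W[box&(H>20)&(H<35)&(S>150)&(abs(Z-.105)<.004)]; r=cv2.minAreaRect(Q[:,:2].astype(np.float32)); print('yel',len(Q),Q[:,2].mean(),r)
red=((H<6)|(H>174))&(S>120)
q=W[red&box&(Z>.1)]; print('handle',len(q),q.min(0),q.max(0),q.mean(0))
q=W[red&box&(Z<.04)&(Y>0)&(X>.5)]; print('rider',len(q),q.mean(0))
b=W[box&(H>105)&(H<130)&(S>120)&(Z>.02)]; t=b[b[:,2]>.084]; print('post',len(t),cv2.minEnclosingCircle(t[:,:2].astype(np.float32)))
t=b[(b[:,2]<.04)&(b[:,0]<.56)]; print('pointer',len(t),t.mean(0),t[t[:,0].argmin()])
```

```text
1.95 [ 0.40002195 -0.0785758   0.35971488] [-4.69368188e-01 -6.91950004e-02  1.56529676e+00  1.66526260e-04
  1.64536458e+00 -2.13837783e+00]
plate ((0.6027491688728333, -0.041382208466529846), (0.17410734295845032, 0.4267331659793854), 3.9886350631713867)
yel 1987 0.10475036094376117 ((0.5055080652236938, -0.22691217064857483), (0.08701558411121368, 0.06496787816286087), 6.109006881713867)
handle 318 [ 0.36814361 -0.14069535  0.13446697] [ 0.54017791 -0.03174756  0.45043101] [ 0.52004808 -0.06101814  0.15838797]
rider 102 [0.52236641 0.1378881  0.02242858]
post 421 ((0.48065483570098877, -0.031187154352664948), 0.16325561702251434)
pointer 5 [ 0.52873549 -0.24325436  0.03052393] [ 0.5281514  -0.2449754   0.02505623]
```

View pics/w1.png

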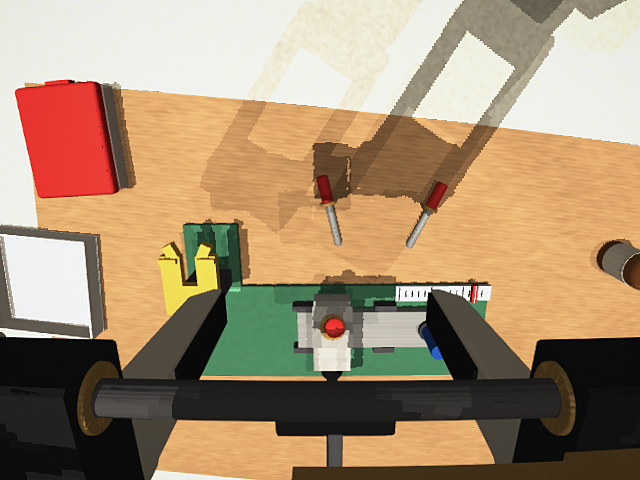

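Run:
```python
from h import *
from scipy.optimize import least_squares
z={n:np.load(f) for n,f in(('wrist','w1.npz'),('top','top0.npz'),('scene','scene0.npz'))}
def hs(im):
    h=cv2.cvtColor(im,cv2.COLOR_RGB2HSV).astype(int); return h[...,0],h[...,1],h[...,2]
# plate back edge in top
W=z['top']['W']; H,S,V=hs(z['top']['im'])
g=(H>50)&(H<90)&(S>90)&(abs(W[...,2]-.01)<.008)
def edge(W,g,cols,first,rows):
    P=[]
    for c in cols:
        r=[x for x in np.where(g[:,c])[0] if rows[0]<x<rows[1]]
        if r: P.append(W[r[0] if first else r[-1],c,:2])
    P=np.array(P); k=np.ones(len(P),bool)
    for _ in range(5):
        f=np.polyfit(P[k,1],P[k,0],1); e=P[:,0]-np.polyval(f,P[:,1]); k=abs(e)<max(.002,1.5*np.std(e[k]))
    return np.degrees(-np.arctan(f[0])),f,k.sum(),np.std(e[k])
print('top back edge yaw',edge(W,g,list(range(236,300))+list(range(330,396)),True,(165,200)))
W=z['wrist']['W']; H,S,V=hs(z['wrist']['im'])
g=(H>50)&(H<90)&(S>90)&(abs(W[...,2]-.01)<.008)
print('wrist front edge',edge(W,g,list(range(248,310))+list(range(350,395)),True,(275,320)))
wh=(S<60)&(V>150)&(abs(W[...,2]-.015)<.015)
print('scale front',edge(W,wh,list(range(400,470))+list(range(480,490)),True,(275,310)))
# handle fit
for yaw in (4.5,5.5):
  a=R.from_euler('z',yaw,degrees=True).apply([-.469,0,.883])
  for n in z:
    W=z[n]['W'];H,S,V=hs(z[n]['im']); X,Y,Z=[W[...,i] for i in range(3)]
    m=((H<6)|(H>174))&(S>120)&(Z>.11)&(Z<.17)&(abs(Y+.055)<.02)&(abs(X-.54)<.03); P=W[m]
    # cylinder: outer distance to capped cylinder; b=bore
    def f(b):
        q=P-b; t=q@a; rr=np.linalg.norm(q-np.outer(t,a),axis=1)
        dr=rr-.011; dt=t-.056
        return np.where((dr<0)&(dt>dr),dt,np.where(dt>0,np.hypot(dr.clip(0),dt),dr))
    s=least_squares(f,[.56,-.055,.095],loss='soft_l1',f_scale=.0015)
    print(yaw,n,len(P),s.x.round(4),np.median(abs(s.fun)).round(4), P[:,2].max().round(4))
```

```text
top back edge yaw (np.float64(7.562897823329175), array([-0.13276946,  0.65641925]), np.int64(62), np.float64(0.01008268317544658))
wrist front edge (np.float64(5.87403815870624), array([-0.10288201,  0.5305387 ]), np.int64(107), np.float64(0.0004731697346777959))
scale front (np.float64(5.309474521642512), array([-0.09293398,  0.52809799]), np.int64(80), np.float64(0.00037221308339683516))
4.5 wrist 295 [ 0.5564 -0.0559  0.0913] 0.0005 0.146
4.5 top 72 [ 0.5581 -0.0535  0.0907] 0.001 0.1474
4.5 scene 174 [ 0.5562 -0.0545  0.0903] 0.001 0.1455
5.5 wrist 295 [ 0.5563 -0.0555  0.0913] 0.0005 0.146
5.5 top 72 [ 0.5581 -0.0531  0.0907] 0.001 0.1474
5.5 scene 174 [ 0.5561 -0.0542  0.0903] 0.0009 0.1455
```

```bash
sed -i 's/radians(5.5)/radians(5.6)/' h.py
cat >> h.py <<'E'
B=np.array([.5565,-.0548,.0907]); GZ=R.from_euler('z',YAW)
AX=GZ.apply([-.4695,0,.8829])
def gw(v): return GZ.apply(v)
FC=np.array([.5069,-.2264,0]); SEAT=FC+gw([-.003,0,.105])
E
python3 - <<'E'
from h import *
print(SEAT)
rel(B+.12*AX,Rg(28)); 
rel(B+.014*AX,Rg(28),B+.12*AX,Rg(28));
E
```

```text
[ 0.50391432 -0.22669275  0.105     ]
linear [-101.7, 8.3, 163.1] angular [0.01, -27.99, 0.03]
linear [-0.0, -0.0, 106.0] angular [0.0, 0.0, 0.0]
```

Emit:
servo_tool([
  {"fingers":1,"linear":[-30,2,20],"angular":[0,-7,0]},
  {"fingers":1,"linear":[-50,4,60],"angular":[0,-14,0]},
  {"fingers":1,"linear":[-75,6,100],"angular":[0,-21,0]},
  {"fingers":1,"linear":[-90,8,135],"angular":[0,-28,0]},
  {"fingers":0.4,"linear":[-101.7,8.3,163.1],"angular":[0,-28,0]},
  {"fingers":0.2,"linear":[-101.7,8.3,163.1],"angular":[0,-28,0]},
  {"fingers":0.2,"linear":[-101.7,8.3,163.1],"angular":[0,-28,0]},
  {"fingers":0.2,"linear":[-101.7,8.3,163.1],"angular":[0,-28,0]},
])

```text
time_s: 2.75
position: [0.5024, -0.0623, 0.1993]
eef_rot: [-0.048, 0.969, 0.011, 0.243]
ft_force: [-0.0, -0.5, 0.7]
width: 0.0655
finger_force: 0.0
```

Run:
```python
from h import *
im,d,p=grab('wrist'); cv2.imwrite('pics/w2.png',im[...,::-1])
rel(B+.014*AX,Rg(28)); s=sense(); print(s['position'],s['width'],s['joint_pos'])
W=cloud(d,p); hsv=cv2.cvtColor(im,cv2.COLOR_RGB2HSV).astype(int); H,S,V=[hsv[...,i] for i in range(3)]; X,Y,Z=[W[...,i] for i in range(3)]
m=((H<6)|(H>174))&(S>120)&(Z>.11)&(Z<.17)&(abs(Y+.055)<.02)&(abs(X-.54)<.03); P=W[m]
q=GZ.inv().apply(P-B); print(len(P),q.min(0),q.max(0),q.mean(0))
```

```text
linear [3.1, 2.5, 107.5] angular [-0.15, 0.2, 0.06]
[ 0.5023975  -0.06235971  0.19924842] 0.061787948969789626 [-0.56614267 -0.07855734  2.07829779  0.42073301  0.78631035 -2.48113917]
1178 [-0.03626979 -0.01090021  0.0193534 ] [-0.01512627  0.01082483  0.05461951] [-0.02758416 -0.00011231  0.04407172]
```

View pics/w2.png

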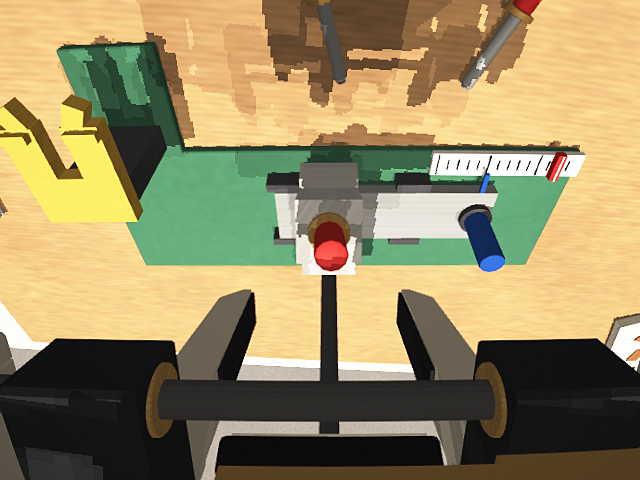

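The wrist picture shows the handle at (330,240), centred between the fingers, with the pointer at (485,180) and the rider at (557,167). Next I descend along the bore and grip.

Emit:
servo_tool([
  {"fingers":0.2,"linear":[3,2.5,25],"angular":[0,0,0]},
  {"fingers":0.0,"linear":[3,2.5,50],"angular":[0,0,0]},
  {"fingers":0.0,"linear":[3,2.5,75],"angular":[0,0,0]},
  {"fingers":-0.2,"linear":[3,2.5,95],"angular":[0,0,0]},
  {"fingers":-0.2,"linear":[3,2.5,107],"angular":[0,0,0]},
  {"fingers":-0.2,"linear":[3,2.5,107],"angular":[0,0,0]},
  {"fingers":-0.2,"linear":[3,2.5,107],"angular":[0,0,0]},
  {"fingers":-0.4,"linear":[3,2.5,107],"angular":[0,0,0]},
  {"fingers":-1,"linear":[3,2.5,107],"angular":[0,0,0]},
  {"fingers":-1,"linear":[3,2.5,107],"angular":[0,0,0]},
  {"fingers":-1,"linear":[3,2.5,107],"angular":[0,0,0]},
  {"fingers":-1,"linear":[3,2.5,107],"angular":[0,0,0]},
], squeeze=55)

```text
time_s: 4.0
position: [0.5486, -0.0559, 0.1017]
eef_rot: [-0.047, 0.969, 0.01, 0.243]
ft_force: [-4.4, -4.9, 5.9]
width: 0.0213
finger_force: 54.9
```

Run:
```python
from h import *
s=sense(); print(s['position'],B+.014*AX,s['width'],s['finger_force'],s['ft_force'])
rel(B+.124*AX,Rg(28))
```

```text
[ 0.54860539 -0.05590951  0.10169002] [ 0.54995837 -0.05544141  0.1030606 ] 0.021287348347894256 54.89615499973297 [-4.44689764 -4.85454738  5.85212357]
linear [-2.1, -0.0, -110.6] angular [-0.18, 0.11, -0.06]
```

Emit:
servo_tool([
  {"fingers":-1,"linear":[0,0,-6],"angular":[0,0,0]},
  {"fingers":-1,"linear":[0,0,-13],"angular":[0,0,0]},
  {"fingers":-1,"linear":[0,0,-20],"angular":[0,0,0]},
  {"fingers":-1,"linear":[0,0,-27],"angular":[0,0,0]},
  {"fingers":-1,"linear":[0,0,-34],"angular":[0,0,0]},
  {"fingers":-1,"linear":[0,0,-41],"angular":[0,0,0]},
  {"fingers":-1,"linear":[0,0,-48],"angular":[0,0,0]},
  {"fingers":-1,"linear":[0,0,-55],"angular":[0,0,0]},
  {"fingers":-1,"linear":[0,0,-62],"angular":[0,0,0]},
  {"fingers":-1,"linear":[0,0,-69],"angular":[0,0,0]},
  {"fingers":-1,"linear":[0,0,-76],"angular":[0,0,0]},
  {"fingers":-1,"linear":[0,0,-83],"angular":[0,0,0]},
  {"fingers":-1,"linear":[0,0,-90],"angular":[0,0,0]},
  {"fingers":-1,"linear":[0,0,-97],"angular":[0,0,0]},
  {"fingers":-1,"linear":[0,0,-104],"angular":[0,0,0]},
  {"fingers":-1,"linear":[0,0,-110],"angular":[0,0,0]},
  {"fingers":-1,"linear":[0,0,-110],"angular":[0,0,0]},
  {"fingers":-1,"linear":[0,0,-110],"angular":[0,0,0]},
])

```text
time_s: 5.8
position: [0.4965, -0.0598, 0.1979]
eef_rot: [-0.047, 0.969, 0.012, 0.242]
ft_force: [-0.2, 0.4, -1.0]
width: 0.0213
finger_force: 54.9
```

Run:
```python
from h import *
s=sense(); print(s['time_s'],s['position'],s['width'],s['finger_force'],s['ft_force'])
for n in('scene','wrist'):
    im,d,p=grab(n); cv2.imwrite(f'pics/{n}3.png',im[...,::-1]); np.savez(f'{n}3.npz',im=im,d=d,W=cloud(d,p))
a=cv2.imread('pics/scene3.png')[180:390,220:420]; b=cv2.imread('pics/wrist3.png')
cv2.imwrite('pics/c3.png',np.hstack([cv2.resize(a,(400,420)),cv2.resize(b[60:480,120:520],(400,420))]))
```

```text
5.8 [ 0.4965245  -0.0597811   0.19791139] 0.02127618433684217 54.88416373729706 [-0.24628817  0.44964235 -1.03738905]
```

View pics/c3.png

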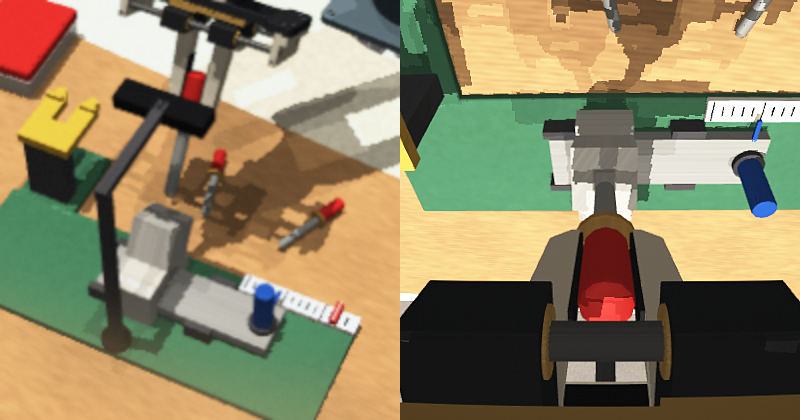

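```bash
cat > fit.py <<'E'
from h import *
from scipy.optimize import least_squares
def fitpin(im,W,s):
    r=R.from_quat(s['eef_rot']); T=r.inv().apply((W-s['position']).reshape(-1,3)).reshape(W.shape)
    hsv=cv2.cvtColor(im,cv2.COLOR_RGB2HSV).astype(int); H,S,V=[hsv[...,i] for i in range(3)]
    near=(np.hypot(T[...,0],T[...,1])<.03)&(T[...,2]>-.06)
    red=((H<6)|(H>174))&(S>120)&near&(T[...,2]<.012); P=T[red]
    col=(H>8)&(H<25)&(S>80)&near&(T[...,2]>-.005)&(T[...,2]<.03); C=T[col]
    sh=near&(S<60)&(T[...,2]>.03)&(T[...,2]<.1)&(np.hypot(T[...,0],T[...,1])<.02); Q=T[sh]
    def f(v):
        a=np.array([v[3],v[4],-1]);a/=np.linalg.norm(a); q=P-v[:3]; t=q@a; rr=np.linalg.norm(q-np.outer(t,a),axis=1)
        dr=rr-.011; dt=t-.056
        e=np.where((dr<0)&(dt>dr),dt,np.where(dt>0,np.hypot(dr.clip(0),dt),dr))
        q=Q-v[:3]; t=q@a; e2=np.linalg.norm(q-np.outer(t,a),axis=1)-.007
        return np.r_[e,e2]
    o=least_squares(f,[0,0,.014,0,0],loss='soft_l1',f_scale=.001)
    print(len(P),len(Q),'collar pts',len(C),C.min(0).round(4) if len(C) else '',C.max(0).round(4) if len(C) else '')
    print('origin tool mm',(o.x[:3]*1000).round(1),'tilt deg x,y',np.degrees(o.x[3:]).round(2),np.median(abs(o.fun)))
    return o.x
E
python3 - <<'E'
from fit import *
s=sense()
for n in('wrist','scene'):
    z=np.load(n+'3.npz'); print(n); v=fitpin(z['im'],z['W'],s)
E
```

```text
wrist
4548 602 collar pts 935 [-0.0023 -0.0204 -0.0045] [0.0143 0.0192 0.0131]
origin tool mm [-2.1 -0.9 13. ] tilt deg x,y [0.04 0.52] 0.00025387213957886717
scene
143 150 collar pts 2 [-0.0046  0.0054  0.0261] [-0.0037  0.0062  0.0278]
origin tool mm [-1.7 -0.2 13.7] tilt deg x,y [0.02 0.14] 0.0009865478617892623
```

```bash
cat >> h.py <<'E'
PO=np.array([-.002,-.0004,.0132])
def tcp(origin,rot): return np.array(origin)-rot.apply(PO)
E
python3 - <<'E'
from h import *
r=Rg(0)
rel(tcp([.42,-.13,.185],r),r); rel(tcp(SEAT+gw([-.075,0,.020]),r),r); print(SEAT+gw([-.075,0,.020]))
E
```

```text
linear [74.6, -62.3, -40.4] angular [-0.0, 27.98, -0.09]
linear [103.4, -166.8, 12.2] angular [-0.0, 27.98, -0.09]
[ 0.42927226 -0.23401147  0.125     ]
```

Emit:
servo_tool([
  {"fingers":-1,"linear":[15,-5,-10],"angular":[0,3,0]},
  {"fingers":-1,"linear":[32,-18,-20],"angular":[0,9,0]},
  {"fingers":-1,"linear":[50,-35,-30],"angular":[0,16,0]},
  {"fingers":-1,"linear":[65,-50,-38],"angular":[0,23,0]},
  {"fingers":-1,"linear":[75,-65,-40],"angular":[0,28,0]},
  {"fingers":-1,"linear":[82,-85,-30],"angular":[0,28,0]},
  {"fingers":-1,"linear":[88,-105,-18],"angular":[0,28,0]},
  {"fingers":-1,"linear":[94,-127,-6],"angular":[0,28,0]},
  {"fingers":-1,"linear":[99,-147,4],"angular":[0,28,0]},
  {"fingers":-1,"linear":[102,-160,9],"angular":[0,28,0]},
  {"fingers":-1,"linear":[103.4,-166.8,12.2],"angular":[0,28,-0.1]},
  {"fingers":-1,"linear":[103.4,-166.8,12.2],"angular":[0,28,-0.1]},
  {"fingers":-1,"linear":[103.4,-166.8,12.2],"angular":[0,28,-0.1]},
  {"fingers":-1,"linear":[103.4,-166.8,12.2],"angular":[0,28,-0.1]},
])

```text
time_s: 7.3
position: [0.4276, -0.2333, 0.139]
eef_rot: [-0.049, 0.999, -0.0, 0.0]
ft_force: [-0.1, 0.2, -0.8]
width: 0.0215
finger_force: 54.9
```

Run:
```python
from fit import *
s=sense(); print(s['time_s'],s['position'],s['eef_rot'],s['width'],s['ft_force'])
for n in('wrist','scene','top'):
    im,d,p=grab(n); W=cloud(d,p); cv2.imwrite(f'pics/{n}4.png',im[...,::-1]); np.savez(f'{n}4.npz',im=im,d=d,W=W)
    print(n)
    if n!='top': v=fitpin(im,W,s); r=R.from_quat(s['eef_rot']); print('pin world',(s['position']+r.apply(v[:3])).round(4))
    hsv=cv2.cvtColor(im,cv2.COLOR_RGB2HSV).astype(int); H,S,V=[hsv[...,i] for i in range(3)]
    G=GZ.inv().apply((W-SEAT).reshape(-1,3)).reshape(W.shape)
    m=(H>20)&(H<35)&(S>140)&(abs(G[...,2])<.004)&(abs(G[...,0])<.06)&(abs(G[...,1])<.05)
    P=G[m]; print(len(P),'fork minmax',np.percentile(P,.5,axis=0).round(4),np.percentile(P,99.5,axis=0).round(4))
    for x in (-.015,-.009,-.003,.003):
        q=P[abs(P[:,0]-x)<.003][:,1]; l=q[q<0];h=q[q>0]
        if len(l) and len(h): print(x,'slot',l.max().round(4),h.min().round(4),'outer',l.min().round(4),h.max().round(4))
    q=P[abs(P[:,1])<.006][:,0]; print('closed end x',np.percentile(q,1) if len(q) else None)
cv2.imwrite('pics/c4.png',np.hstack([cv2.imread('pics/wrist4.png')[60:480,100:540],cv2.resize(cv2.imread('pics/scene4.png')[170:310,190:310],(360,420))]))
```

```text
7.3 [ 0.4275661  -0.23331016  0.13898248] [-4.92759340e-02  9.98785106e-01 -3.32376353e-04  2.90304430e-04] 0.02154577740066903 [-0.13336859  0.19846499 -0.84293407]
wrist
4522 569 collar pts 913 [-0.0019 -0.0137 -0.003 ] [0.0146 0.0128 0.0137]
origin tool mm [-2.  -0.9 13.6] tilt deg x,y [0.02 0.53] 0.0002518695821348907
pin world [ 0.4297 -0.234   0.1254]
2841 fork minmax [-0.0145 -0.0256 -0.0017] [0.0454 0.0269 0.0012]
-0.015 slot -0.0125 0.0142 outer -0.0161 0.0173
closed end x 0.017155274399370014
scene
157 49 collar pts 66 [-0.0202 -0.0207 -0.0043] [0.0024 0.0173 0.0297]
origin tool mm [-1.8 -0.3 13.9] tilt deg x,y [ 0.42 -0.12] 0.0011892590406852649
pin world [ 0.4294 -0.2335  0.1251]
517 fork minmax [-0.0385 -0.0323 -0.0039] [0.0483 0.0317 0.0034]
-0.015 slot -0.0094 0.0104 outer -0.0313 0.0318
-0.009 slot -0.0107 0.0115 outer -0.0303 0.0319
-0.003 slot -0.0108 0.0101 outer -0.0315 0.0304
0.003 slot -0.0086 0.0088 outer -0.0299 0.0302
closed end x 0.008942889556497774
top
66 fork minmax [-0.014   0.0057 -0.0037] [0.0453 0.0333 0.0036]
closed end x 0.04484579931730462
```

View pics/c4.png

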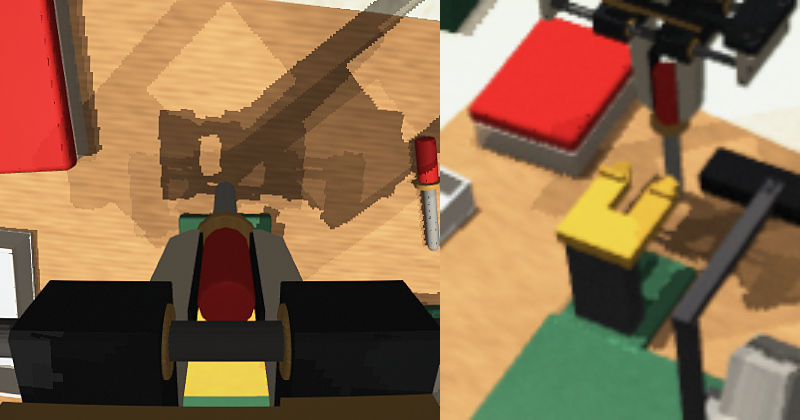

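Emit:
servo_tool([
  {"fingers":-1,"linear":[-4,0,4],"angular":[0,0,0]},
  {"fingers":-1,"linear":[-10,0,8],"angular":[0,0,0]},
  {"fingers":-1,"linear":[-18,0,8],"angular":[0,0,0]},
  {"fingers":-1,"linear":[-26,0,8],"angular":[0,0,0]},
  {"fingers":-1,"linear":[-33,0,8],"angular":[0,0,0]},
  {"fingers":-1,"linear":[-40,0,8],"angular":[0,0,0]},
  {"fingers":-1,"linear":[-46,0,8],"angular":[0,0,0]},
  {"fingers":-1,"linear":[-51,0,8],"angular":[0,0,0]},
  {"fingers":-1,"linear":[-55,0,8],"angular":[0,0,0]},
  {"fingers":-1,"linear":[-58,0,8],"angular":[0,0,0]},
  {"fingers":-1,"linear":[-60,0,8],"angular":[0,0,0]},
])

```text
time_s: 8.55
position: [0.4873, -0.228, 0.1305]
eef_rot: [-0.049, 0.999, -0.0, -0.0]
ft_force: [-0.2, 0.1, -1.0]
width: 0.0213
finger_force: 54.9
```

Run:
```python
from fit import *
r=Rg(0); rel(tcp(SEAT+gw([0,0,.012]),r),r); rel(tcp(SEAT+gw([0,0,.0]),r),r); print(sense()['ft_force'],sense()['torque'])
```

```text
linear [-14.7, 0.1, 0.3] angular [-0.02, -0.0, 0.01]
linear [-14.7, 0.1, 12.3] angular [-0.02, -0.0, 0.01]
[-0.24124215  0.119509   -1.04571488] [ 0.07121838  0.03456784 -0.01786153]
```

Free of contact so far. I go to the seat and lower.

Emit:
servo_tool([
  {"fingers":-1,"linear":[-5,0,0],"angular":[0,0,0]},
  {"fingers":-1,"linear":[-10,0,0],"angular":[0,0,0]},
  {"fingers":-1,"linear":[-14.5,0,0],"angular":[0,0,0]},
  {"fingers":-1,"linear":[-14.5,0,0],"angular":[0,0,0]},
  {"fingers":-1,"linear":[-14.5,0,3],"angular":[0,0,0]},
  {"fingers":-1,"linear":[-14.5,0,6],"angular":[0,0,0]},
  {"fingers":-1,"linear":[-14.5,0,9],"angular":[0,0,0]},
  {"fingers":-1,"linear":[-14.5,0,10.5],"angular":[0,0,0]},
  {"fingers":-1,"linear":[-14.5,0,11.5],"angular":[0,0,0]},
  {"fingers":-1,"linear":[-14.5,0,11.5],"angular":[0,0,0]},
  {"fingers":-1,"linear":[-14.5,0,11.5],"angular":[0,0,0]},
])

```text
time_s: 9.65
position: [0.5016, -0.2267, 0.119]
eef_rot: [-0.049, 0.999, -0.0, 0.0]
ft_force: [0.2, -0.1, -0.5]
width: 0.0216
finger_force: 54.9
```

Emit:
servo_tool([
  {"fingers":-1,"linear":[0,0,0.5],"angular":[0,0,0]},
  {"fingers":-1,"linear":[0,0,1],"angular":[0,0,0]},
  {"fingers":-1,"linear":[0,0,1],"angular":[0,0,0]},
])

```text
time_s: 9.95
position: [0.5017, -0.2267, 0.1184]
eef_rot: [-0.049, 0.999, -0.0, 0.0]
ft_force: [-0.3, 1.0, 1.8]
width: 0.0215
finger_force: 54.9
```

Emit:
servo_tool([
  {"fingers":-0.45,"linear":[0,0,0],"angular":[0,0,0]},
  {"fingers":-0.4,"linear":[0,0,0],"angular":[0,0,0]},
  {"fingers":-0.2,"linear":[0,0,0],"angular":[0,0,0]},
  {"fingers":0,"linear":[0,0,0],"angular":[0,0,0]},
  {"fingers":0,"linear":[0,0,0],"angular":[0,0,0]},
  {"fingers":0,"linear":[0,0,0],"angular":[0,0,0]},
  {"fingers":0,"linear":[0,0,0],"angular":[0,0,0]},
], squeeze=5)

```text
time_s: 10.65
position: [0.5016, -0.2266, 0.118]
eef_rot: [-0.049, 0.999, -0.0, -0.0]
ft_force: [-1.1, 0.7, 0.5]
width: 0.0465
finger_force: 0.0
```

Run:
```python
from fit import *
s=sense(); print(s['time_s'],s['position'],s['width'],s['finger_force'],s['ft_force'])
for n in('wrist','scene'):
    im,d,p=grab(n); W=cloud(d,p); v=fitpin(im,W,s); r=R.from_quat(s['eef_rot']); print(n,GZ.inv().apply(s['position']+r.apply(v[:3])-SEAT).round(4))
```

```text
10.65 [ 0.50155037 -0.22664632  0.11795778] 0.04654978892812872 0.0 [-1.10624605  0.74335889  0.49853154]
4464 603 collar pts 6116 [-0.0264 -0.0293 -0.0038] [0.0278 0.0296 0.0252]
origin tool mm [-2.1 -0.9 13.3] tilt deg x,y [0.04 0.03] 0.0002489011332953567
wrist [-0.0002 -0.0006 -0.0003]
166 0 collar pts 242 [-0.0298 -0.0289 -0.0048] [0.0122 0.0293 0.0189]
origin tool mm [-1.4 -0.6 13.4] tilt deg x,y [-1.11  1.16] 0.001257781619747501
scene [-0.001  -0.0003 -0.0005]
```

```bash
cat >> h.py <<'E'
RP=R.from_euler('z',YAW-np.pi/2)*R.from_euler('z',-YAW)*Rg(0)
E
python3 - <<'E'
from h import *
z=np.load('scene4.npz'); t=z['W'][...,2]; X,Y=z['W'][...,0],z['W'][...,1]; print('lamp max',np.nanmax(t[(X>.5)&(X<.7)&(abs(Y)<.15)&(t<.3)]))
s=sense(); p=s['position'].copy(); p[2]=.33; rel(p,Rg(0)); rel([.582,.084,.33],RP,p,Rg(0)); rel([.582,.084,.18],RP,[.582,.084,.33],RP)
E
```

```text
lamp max 0.26659743374046446
linear [0.0, -0.1, -212.1] angular [-0.02, -0.0, 0.01]
linear [-110.4, 301.3, 0.0] angular [0.0, 0.0, 90.0]
linear [0.0, 0.0, 150.0] angular [0.0, 0.0, 0.0]
```

Emit:
servo_tool([
  {"fingers":0,"linear":[0,0,-5],"angular":[0,0,0]},
  {"fingers":0,"linear":[0,0,-15],"angular":[0,0,0]},
  {"fingers":0.3,"linear":[0,0,-35],"angular":[0,0,0]},
  {"fingers":0.3,"linear":[0,0,-65],"angular":[0,0,0]},
  {"fingers":0.3,"linear":[0,0,-105],"angular":[0,0,0]},
  {"fingers":0.3,"linear":[0,0,-145],"angular":[0,0,0]},
  {"fingers":0.3,"linear":[0,0,-185],"angular":[0,0,0]},
  {"fingers":0.3,"linear":[0,0,-212],"angular":[0,0,0]},
  {"fingers":0.3,"linear":[0,0,-212],"angular":[0,0,0]},
])

```text
time_s: 11.65
position: [0.503, -0.2276, 0.3359]
eef_rot: [-0.049, 0.999, -0.003, 0.004]
ft_force: [1.5, -0.1, 0.2]
width: 0.0603
finger_force: 0.0
```

Emit:
servo_tool([
  {"fingers":0.3,"linear":[-8,20,0],"angular":[0,0,8]},
  {"fingers":0.3,"linear":[-18,45,0],"angular":[0,0,16]},
  {"fingers":0.3,"linear":[-29,78,0],"angular":[0,0,24]},
  {"fingers":0.3,"linear":[-40,110,0],"angular":[0,0,32]},
  {"fingers":0.3,"linear":[-52,142,0],"angular":[0,0,40]},
  {"fingers":0.3,"linear":[-64,174,0],"angular":[0,0,48]},
  {"fingers":0.3,"linear":[-76,206,0],"angular":[0,0,56]},
  {"fingers":0.3,"linear":[-88,238,0],"angular":[0,0,64]},
  {"fingers":0.3,"linear":[-98,265,0],"angular":[0,0,72]},
  {"fingers":0.3,"linear":[-106,288,0],"angular":[0,0,80]},
  {"fingers":0.3,"linear":[-110,300,0],"angular":[0,0,88]},
  {"fingers":0.3,"linear":[-110.5,301,0],"angular":[0,0,90]},
  {"fingers":0.3,"linear":[-110.5,301,40],"angular":[0,0,90]},
  {"fingers":0.3,"linear":[-110.5,301,80],"angular":[0,0,90]},
  {"fingers":0.3,"linear":[-110.5,301,120],"angular":[0,0,90]},
  {"fingers":0.3,"linear":[-110.5,301,150],"angular":[0,0,90]},
  {"fingers":0.3,"linear":[-110.5,301,150],"angular":[0,0,90]},
  {"fingers":0.3,"linear":[-110.5,301,150],"angular":[0,0,90]},
])

```text
time_s: 13.45
position: [0.5819, 0.0837, 0.1801]
eef_rot: [0.672, 0.741, -0.0, -0.0]
ft_force: [-0.6, 0.6, 0.5]
width: 0.0605
finger_force: 0.0
```

```bash
cat > pt.py <<'E'
from h import *
def look(n,tag):
    im,d,p=grab(n); W=cloud(d,p); cv2.imwrite(f'pics/{n}{tag}.png',im[...,::-1])
    hsv=cv2.cvtColor(im,cv2.COLOR_RGB2HSV).astype(int); H,S,V=[hsv[...,i] for i in range(3)]
    G=GZ.inv().apply((W-B).reshape(-1,3)).reshape(W.shape); gx,gy,gz=[G[...,i] for i in range(3)]; Z=W[...,2]
    near=(gy>.05)&(gy<.28)&(gx>-.09)&(gx<.1)
    blue=(H>105)&(H<130)&(S>120)&near
    def rp(nm,m):
        P=G[m]
        if len(P): print(n,nm,len(P),'med',np.median(P,0).round(4),'min',P.min(0).round(4),'max',P.max(0).round(4),'world',np.median(W[m],0).round(4))
        else: print(n,nm,'none')
    rp('post top',blue&(Z>.085)&(Z<.092)); rp('post',blue&(Z>.04)&(Z<.092)); rp('pointer',blue&(Z<.034)&(Z>.015)&(gx<-.0))
    rp('rider',((H<6)|(H>174))&(S>120)&near&(Z<.035)&(Z>.005))
E
python3 - <<'E'
from pt import *
s=sense(); print(s['time_s'],s['position'],s['joint_pos'].round(2))
look('wrist',5); look('scene',5); look('top',5)
E
```

```text
13.45 [0.58189834 0.08373959 0.18005879] [-0.05  0.35  1.5  -0.    1.29 -0.14]
wrist post top 702 med [ 0.0385  0.135  -0.0028] min [ 0.0289  0.1246 -0.0056] max [ 0.0488  0.1451 -0.0009] world [0.5819 0.0835 0.0879]
wrist post 1098 med [ 0.0385  0.1394 -0.0034] min [ 0.0283  0.1246 -0.0506] max [ 0.0495  0.1451 -0.0009] world [0.5815 0.0876 0.0873]
wrist pointer 44 med [-0.0045  0.1346 -0.0631] min [-0.0112  0.1305 -0.0749] max [-0.0003  0.1928 -0.0613] world [0.5389 0.0788 0.0276]
wrist rider 256 med [-0.0128  0.1995 -0.0665] min [-0.0263  0.1947 -0.0688] max [-0.0003  0.202  -0.0646] world [0.5243 0.1416 0.0242]
scene post top 54 med [ 0.042   0.1346 -0.003 ] min [ 0.0307  0.1259 -0.0057] max [0.0516 0.1435 0.0007] world [0.5852 0.0835 0.0877]
scene post 176 med [ 0.047   0.1364 -0.0171] min [ 0.0307  0.1259 -0.0505] max [0.0534 0.144  0.0007] world [0.5899 0.0855 0.0736]
scene pointer 3 med [-0.0035  0.1331 -0.0644] min [-0.0063  0.13   -0.0656] max [-0.0028  0.1343 -0.0638] world [0.5399 0.0771 0.0263]
scene rider 34 med [-0.0117  0.1995 -0.0677] min [-0.0253  0.1944 -0.0763] max [ 0.0007  0.2021 -0.0644] world [0.5256 0.1427 0.023 ]
top post top none
top post none
top pointer none
top rider none
```

View pics/wrist5.png

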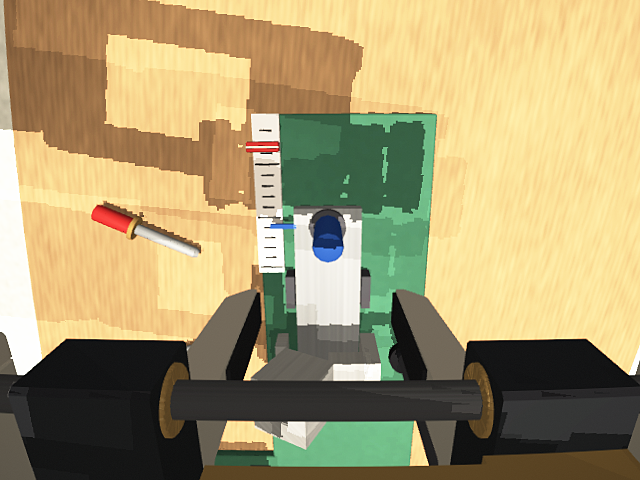

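The wrist view shows the post at (327,245), the pointer tip at (272,226) and the rider at (263,146). The slide is home and the travel to the mark is about 64 mm. Next I descend on the post.

Emit:
servo_tool([
  {"fingers":0.3,"linear":[0,0,30],"angular":[0,0,0]},
  {"fingers":0.3,"linear":[0,0,65],"angular":[0,0,0]},
  {"fingers":0.1,"linear":[0,0,95],"angular":[0,0,0]},
  {"fingers":0.0,"linear":[0,0,120],"angular":[0,0,0]},
  {"fingers":0.0,"linear":[0,0,133],"angular":[0,0,0]},
  {"fingers":-0.2,"linear":[0,0,133],"angular":[0,0,0]},
  {"fingers":-0.4,"linear":[0,0,133],"angular":[0,0,0]},
  {"fingers":-1,"linear":[0,0,133],"angular":[0,0,0]},
  {"fingers":-1,"linear":[0,0,133],"angular":[0,0,0]},
  {"fingers":-1,"linear":[0,0,133],"angular":[0,0,0]},
  {"fingers":-1,"linear":[0,0,133],"angular":[0,0,0]},
  {"fingers":-1,"linear":[0,0,133],"angular":[0,0,0]},
], squeeze=50)

```text
time_s: 14.8
position: [0.5831, 0.0837, 0.0486]
eef_rot: [0.672, 0.741, 0.001, 0.001]
ft_force: [-1.0, 0.2, 5.6]
width: 0.0213
finger_force: 50.0
```

Emit:
servo_tool([
  {"fingers":-1,"linear":[4,0,0],"angular":[0,0,0]},
  {"fingers":-1,"linear":[10,0,0],"angular":[0,0,0]},
  {"fingers":-1,"linear":[17,0,0],"angular":[0,0,0]},
  {"fingers":-1,"linear":[24,0,0],"angular":[0,0,0]},
  {"fingers":-1,"linear":[31,0,0],"angular":[0,0,0]},
  {"fingers":-1,"linear":[38,0,0],"angular":[0,0,0]},
  {"fingers":-1,"linear":[45,0,0],"angular":[0,0,0]},
  {"fingers":-1,"linear":[52,0,0],"angular":[0,0,0]},
  {"fingers":-1,"linear":[58,0,0],"angular":[0,0,0]},
  {"fingers":-1,"linear":[62,0,0],"angular":[0,0,0]},
  {"fingers":-1,"linear":[64,0,0],"angular":[0,0,0]},
  {"fingers":-1,"linear":[64,0,0],"angular":[0,0,0]},
  {"fingers":-1,"linear":[64,0,0],"angular":[0,0,0]},
])

```text
time_s: 16.1
position: [0.5768, 0.1449, 0.0485]
eef_rot: [0.671, 0.741, -0.001, 0.002]
ft_force: [-2.3, -9.2, 7.4]
width: 0.0212
finger_force: 50.0
```

Run:
```python
from pt import *
s=sense(); print(s['time_s'],s['position'],GZ.inv().apply(s['position']-[.5831,.0837,.0486]),s['width'],s['ft_force'])
look('wrist',6); look('scene',6)
cv2.imwrite('pics/c6.png',np.hstack([cv2.resize(cv2.imread('pics/wrist6.png')[100:400,150:350],(400,600)),cv2.resize(cv2.imread('pics/scene6.png')[290:380,340:400],(400,600))]))
```

```text
16.1 [0.57676213 0.14487363 0.0485095 ] [-3.38117152e-04  6.15001363e-02 -9.05026208e-05] 0.021202890783286514 [-2.2518513  -9.21632217  7.41985276]
wrist post top 2323 med [ 0.0387  0.1974 -0.003 ] min [ 0.0281  0.1854 -0.0057] max [ 0.0493  0.2073 -0.0012] world [0.5757 0.1454 0.0877]
wrist post 4585 med [ 0.0387  0.2025 -0.0053] min [ 0.0278  0.1854 -0.0507] max [ 0.0506  0.2075 -0.0012] world [0.5753 0.1506 0.0854]
wrist pointer 149 med [-0.0048  0.1958 -0.0631] min [-0.0175  0.166  -0.0746] max [-0.      0.2112 -0.0613] world [0.5326 0.1397 0.0276]
wrist rider 655 med [-0.0137  0.2013 -0.067 ] min [-0.0261  0.1908 -0.0751] max [-0.      0.2031 -0.0647] world [0.5233 0.1442 0.0237]
scene post top none
scene post none
scene pointer none
scene rider none
```

View pics/c6.png

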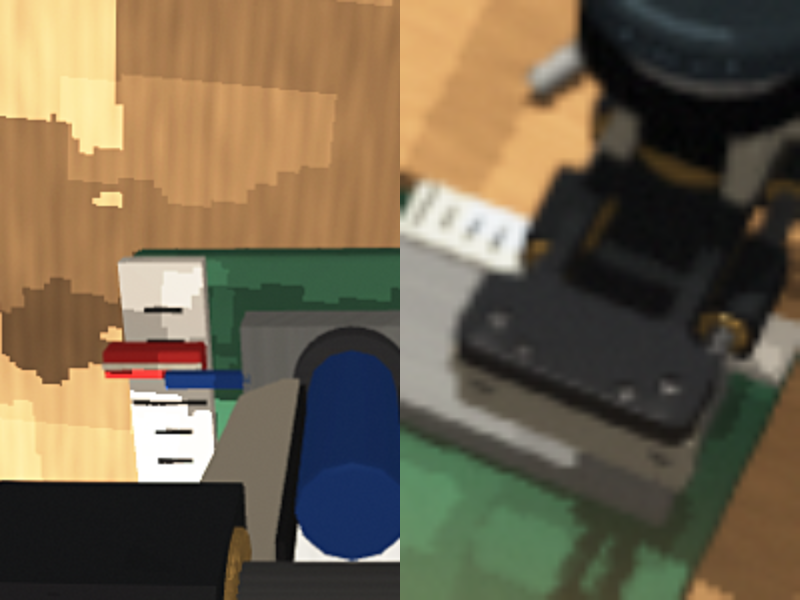

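The pointer (row ~380 in the crop) is about 3 mm short of the rider's middle (row ~365). I advance 3 mm and hold.

Emit:
servo_tool([
  {"fingers":-1,"linear":[1.5,0,0],"angular":[0,0,0]},
  {"fingers":-1,"linear":[3,0,0],"angular":[0,0,0]},
  {"fingers":-1,"linear":[3,0,0],"angular":[0,0,0]},
])

```text
time_s: 16.5
position: [0.5765, 0.1478, 0.0485]
eef_rot: [0.672, 0.741, -0.001, 0.002]
ft_force: [-1.6, -10.6, 7.1]
width: 0.0215
finger_force: 50.0
```

Run:
```python
from pt import *
s=sense(); print(s['time_s'],s['position'],s['ft_force'])
im,d,p=grab('wrist'); W=cloud(d,p); cv2.imwrite('pics/wrist7.png',im[...,::-1])
G=GZ.inv().apply((W-B).reshape(-1,3)).reshape(W.shape); gx,gy,gz=[G[...,i] for i in range(3)]; Z=W[...,2]
reg=(gy>.18)&(gy<.22)
for x in (-.022,-.018,-.014):
    m=reg&(abs(gx-x)<.002)&(Z>.021)&(Z<.0265); print(x,m.sum(),np.percentile(gy[m],[1,50,99]).round(4))
for x in (-.008,-.004,.001):
    m=reg&(abs(gx-x)<.0015)&(Z>.0268)&(Z<.032); print('ptr',x,m.sum(),np.percentile(gy[m],[1,50,99]).round(4) if m.sum() else '')
```

```text
16.5 [0.57647663 0.14775579 0.0485092 ] [ -1.60000226 -10.6092731    7.05785966]
-0.022 115 [0.1949 0.1996 0.2029]
-0.018 121 [0.1949 0.1993 0.2027]
-0.014 119 [0.1949 0.1995 0.2027]
ptr -0.008 42 [0.1968 0.199  0.201 ]
ptr -0.004 42 [0.1968 0.1989 0.2012]
ptr 0.001 41 [0.1966 0.1988 0.2007]
```

Pointer and rider now coincide in y (both 0.1989). I hold there, then ease back.

Emit:
servo_tool([
  {"fingers":-1,"linear":[0,0,0],"angular":[0,0,0]},
  {"fingers":-1,"linear":[0,0,0],"angular":[0,0,0]},
  {"fingers":-1,"linear":[0,0,0],"angular":[0,0,0]},
  {"fingers":-1,"linear":[0,0,0],"angular":[0,0,0]},
  {"fingers":-1,"linear":[0,0,0],"angular":[0,0,0]},
  {"fingers":-1,"linear":[0,0,0],"angular":[0,0,0]},
  {"fingers":-1,"linear":[0,0,0],"angular":[0,0,0]},
  {"fingers":-1,"linear":[0,0,0],"angular":[0,0,0]},
  {"fingers":-1,"linear":[0,0,0],"angular":[0,0,0]},
  {"fingers":-1,"linear":[0,0,0],"angular":[0,0,0]},
  {"fingers":-1,"linear":[0,0,0],"angular":[0,0,0]},
  {"fingers":-1,"linear":[0,0,0],"angular":[0,0,0]},
  {"fingers":-1,"linear":[0,0,0],"angular":[0,0,0]},
  {"fingers":-1,"linear":[0,0,0],"angular":[0,0,0]},
  {"fingers":-1,"linear":[0,0,0],"angular":[0,0,0]},
])

```text
time_s: 18.05
position: [0.5765, 0.1477, 0.0485]
eef_rot: [0.672, 0.741, -0.001, 0.002]
ft_force: [-1.2, -10.2, 7.2]
width: 0.0216
finger_force: 50.0
```

Emit:
servo_tool([
  {"fingers":-1,"linear":[-2,0,0],"angular":[0,0,0]},
  {"fingers":-1,"linear":[-5,0,0],"angular":[0,0,0]},
  {"fingers":-1,"linear":[-9,0,0],"angular":[0,0,0]},
  {"fingers":-1,"linear":[-13,0,0],"angular":[0,0,0]},
  {"fingers":-1,"linear":[-17,0,0],"angular":[0,0,0]},
  {"fingers":-1,"linear":[-21,0,0],"angular":[0,0,0]},
  {"fingers":-1,"linear":[-25,0,0],"angular":[0,0,0]},
  {"fingers":-1,"linear":[-29,0,0],"angular":[0,0,0]},
  {"fingers":-1,"linear":[-33,0,0],"angular":[0,0,0]},
  {"fingers":-1,"linear":[-37,0,0],"angular":[0,0,0]},
  {"fingers":-1,"linear":[-41,0,0],"angular":[0,0,0]},
  {"fingers":-1,"linear":[-45,0,0],"angular":[0,0,0]},
  {"fingers":-1,"linear":[-49,0,0],"angular":[0,0,0]},
  {"fingers":-1,"linear":[-53,0,0],"angular":[0,0,0]},
  {"fingers":-1,"linear":[-57,0,0],"angular":[0,0,0]},
  {"fingers":-1,"linear":[-60,0,0],"angular":[0,0,0]},
  {"fingers":-1,"linear":[-63,0,0],"angular":[0,0,0]},
  {"fingers":-1,"linear":[-65,0,0],"angular":[0,0,0]},
  {"fingers":-1,"linear":[-66.5,0,0],"angular":[0,0,0]},
  {"fingers":-1,"linear":[-66.5,0,0],"angular":[0,0,0]},
])

```text
time_s: 20.05
position: [0.5831, 0.0836, 0.0486]
eef_rot: [0.672, 0.741, 0.001, 0.001]
ft_force: [-0.7, -0.1, 5.8]
width: 0.0213
finger_force: 50.0
```

Emit:
servo_tool([
  {"fingers":-0.45,"linear":[0,0,0],"angular":[0,0,0]},
  {"fingers":-0.3,"linear":[0,0,0],"angular":[0,0,0]},
  {"fingers":0.1,"linear":[0,0,0],"angular":[0,0,0]},
  {"fingers":0.3,"linear":[0,0,0],"angular":[0,0,0]},
  {"fingers":0.3,"linear":[0,0,0],"angular":[0,0,0]},
  {"fingers":0.3,"linear":[0,0,0],"angular":[0,0,0]},
  {"fingers":0.3,"linear":[0,0,-15],"angular":[0,0,0]},
  {"fingers":0.3,"linear":[0,0,-45],"angular":[0,0,0]},
  {"fingers":0.3,"linear":[0,0,-85],"angular":[0,0,0]},
  {"fingers":0.3,"linear":[0,0,-125],"angular":[0,0,0]},
  {"fingers":0.3,"linear":[0,0,-160],"angular":[0,0,0]},
  {"fingers":0.3,"linear":[0,0,-180],"angular":[0,0,0]},
  {"fingers":0.3,"linear":[0,0,-180],"angular":[0,0,0]},
  {"fingers":0.3,"linear":[0,0,-180],"angular":[0,0,0]},
  {"fingers":0.3,"linear":[0,0,-180],"angular":[0,0,0]},
], squeeze=5)

```text
time_s: 21.55
position: [0.581, 0.0843, 0.2248]
eef_rot: [0.672, 0.741, -0.001, -0.001]
ft_force: [0.3, 0.3, -0.1]
width: 0.0607
finger_force: 0.0
```

Run:
```python
from pt import *
look('wrist',8); look('scene',8); s=sense(); print(s['time_s'],s['position'],s['dq'].round(3),s['ft_force'])
cv2.imwrite('pics/c8.png',cv2.resize(cv2.imread('pics/scene8.png')[180:400,200:430],(690,600)))
```

```text
wrist post top 519 med [ 0.0388  0.1349 -0.0028] min [ 0.0285  0.1248 -0.0057] max [ 0.0492  0.1452 -0.0005] world [0.5819 0.0833 0.0879]
wrist post 785 med [ 0.0388  0.1388 -0.0033] min [ 0.0283  0.1248 -0.0507] max [ 0.0494  0.1452 -0.0005] world [0.5815 0.0871 0.0874]
wrist pointer 46 med [-0.0051  0.1346 -0.0629] min [-0.0159  0.1305 -0.0753] max [-0.0002  0.1929 -0.0615] world [0.5383 0.0787 0.0278]
wrist rider 196 med [-0.0127  0.1996 -0.0665] min [-0.0262  0.1124 -0.0734] max [-0.0008  0.2023 -0.0648] world [0.5243 0.1423 0.0242]
scene post top 59 med [ 0.0414  0.1345 -0.0023] min [ 0.0319  0.1263 -0.0056] max [0.0518 0.1438 0.001 ] world [0.5845 0.0832 0.0884]
scene post 181 med [ 0.0467  0.1364 -0.0162] min [ 0.0311  0.1263 -0.0505] max [0.0521 0.1447 0.001 ] world [0.5895 0.0853 0.0745]
scene pointer 3 med [-0.0038  0.1332 -0.0642] min [-0.0061  0.1322 -0.0647] max [-0.0031  0.1342 -0.0641] world [0.5397 0.0772 0.0265]
scene rider 34 med [-0.01    0.1994 -0.0675] min [-0.0263  0.1948 -0.0768] max [-0.0003  0.2018 -0.0614] world [0.527  0.1427 0.0232]
21.65 [0.58109184 0.08421863 0.22485079] [-0.    -0.003 -0.008  0.     0.003 -0.001] [1.04471513 0.42644285 0.16197295]
```

View pics/c8.png

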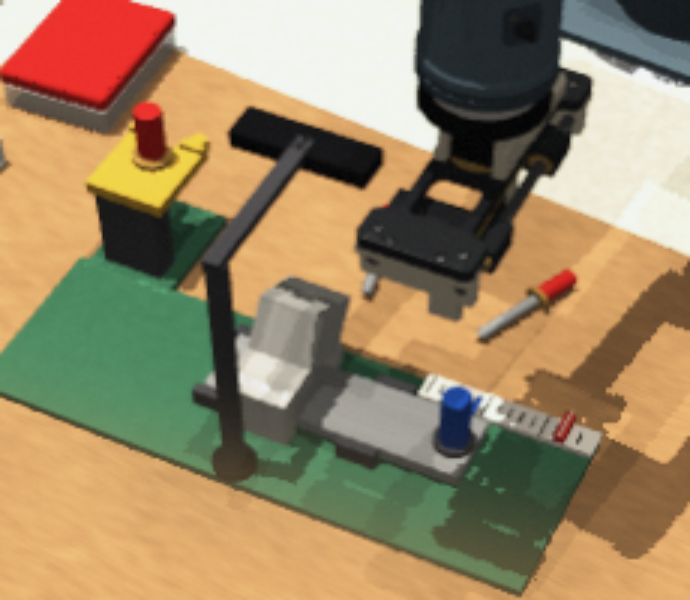

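The pin stands upright in the notch at (150,140). The slide is home with the post at (457,418), the rider is unmoved at (565,427), and the gripper is clear.

```bash
python3 -c "
from bench import *
print(finish_job())"
```

```text
the job is handed in; nothing more can be done
None
```

The job is handed in, though it returned no verdict: by the cameras, the pin stands upright and released in the notch, the pointer was held at the rider for over a second, and the slide was eased back home at about 22 s of the 72 s limit with the rider unmoved.

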